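# Shut the drill index on the jeweller's bench

### The arm

A 6-joint arm with a two-finger parallel gripper is mounted at the origin on the work surface. World frame = base frame: x ahead of the robot, y to its left, z up, the work surface at z = 0. Lengths are in m, angles in rad, forces in N, time in s.
With the tool pointing down it reaches from about 0.35 to 0.975 m from the base axis. Payload 4.9 kg.
Tool frame: the origin (TCP) lies at the very end of the fingers, on their centre line; the grasp point (between the pads) lies 19 mm behind it; y points along the fingers, z is the direction in which the jaws open and shut, and the axes are right-handed (so a half turn about y gives the same grasp; the last joint's range is limited). The gripper opens to 85 mm and grips with 20 to 120 N. Pads are 22 mm wide; open, the fingers measure 114 mm over their backs; the gripper's body (76 mm by 85 mm) begins 54 mm behind the grasp point. The pads swing forward as they close: fully open they stand 13 mm farther back than shut.
Start: joints at [-1.438, 0.053, 1.613, -0, 1.476, -0.119], TCP at [0.156, -0.605, 0.231] pointing down, gripper open.
Joint ranges: [-3.01, 3.01], [-1.01, 2.22], [0.06, 2.58], [-1.02, 4.17], [0.09, 2.62], [-3.14, 3.14]. Speed limits (rad/s): [2.57, 2.57, 3.14, 3.14, 3.14, 3.14].

### API

Orientations are given as a rotation vector (axis times angle).
In Python, from station import ctrl gives the robot as it stands.
- The arm moves only by the tool arm_command, never from a script. Its argument "steps" is a list of rows, each a list of 3 entries, a list of its own where there are three numbers: the shift along the tool's x, y, z in m, then the turn, a rotation vector about the tool's x, y, z in degrees, then the opening, from 0 (shut) to 1 (fully open). In form: [[[dx, dy, dz], [ax, ay, az], gripper], ...]. A call has 1 to 5 rows; each row is the pose to reach, as a shift and turn from the pose measured when the call began, along the tool's axes at that moment; what a row does not reach only later rows make up. A row lasts 1/10 s, in which the tool goes at most 50 mm and 8.59 degrees, less where a joint would pass 70% of its speed; a pose out of reach is approached as far as the arm can. A call with a gripper value outside its range is refused whole. The fingers move at their own pace and stop on an object; "force" is the grip in N (left out, the last holds). Time passes only in rows, so rows that repeat a pose let the fingers close. It gives the time, the measured TCP pose, the force and the opening at its end, in the units of the state.
- ctrl.get_obs(): the state, without advancing time (a new reading comes with each control period).
- ctrl.get_image(name): name is "scene" or "top" or "wrist"; returns a dict with "img" (420x560x3 uint8, red, green, blue), "camera_matrix" (3x3 intrinsics, pixels), "k1" (the pictures are not rectified: a ray, as slopes to the right and down, at radius r is drawn at 1 + k1 r^2 times it, then the intrinsics apply), "world_from_camera" (4x4, takes a point from camera to world coordinates). Camera axes: x right, y up, looking along -z (the intrinsics and any distortion apply to the point x, -y, -z); pixel columns grow to the right and rows downward; lengths in m; the calibration is good to about 2 mm. A picture is of the moment at which its call begins. There is no depth.
- ctrl.finish_job(): hands the job in, once; it reports no verdict.
Trained networks look in a picture, given as the dict that the camera call returned (one of the last four; its "shot" number tells which), for a name from the list of things; names that differ only in an ending like _2 or _b are one class to them, and where a whole thing is asked for, a point or a joint stands for the part that bears it (a point fixed in the world has none). Each returns a list of dicts, best first, with "confidence" (0 to 1); they miss things now and then, are a little off and sometimes report something else, mostly with a low value. They report only what shows in the picture. A call takes as long as a camera call.
- ctrl.boxes_of(picture, name): "position" ([row, column] in pixels, amid what is visible of it).
The state is a dict: "t": time; "q": joint angles; "dq": joint speeds; "effort": joint torques, N m; "tool_pos": TCP position; "tool_rot": TCP orientation; "contact_force": force on the tool from outside, world axes, zero at the start; "wrist_torque": the same for the moment, N m; "opening": finger opening in m.
Only numpy, scipy, OpenCV 4.12 (cv2) and the standard library are available. Lean on these libraries where they do the work, as an engineer would, in place of code of your own. Each camera call takes 0.05 s, during which the arm holds its last target.

### The job

Close up the drill index (the flat metal case) on the jeweller's bench: first push the upright drill rack over, towards the open cover, until it lies flat in the case, then push the cover over from behind and press it fully shut. It is all done by pushing: pick nothing up, do not shove the case out of its place or tip it up, and leave the jar, tumbler, bangle and pliers around it undisturbed.

Things in the scene. Friction and masses are not known exactly. Their poses are not given: they have to be found in the camera images.
- case: grey sheet-steel base of the drill index, an open tray 150 mm deep (its x) by 230 mm wide (its y) by 40 mm high, walls 3 mm; about 2.4 kg in all, standing loose on the bench. Origin: centre of its underside. Its +x points from the front wall to the wall with the cover hinge, +z up. Its front faces the robot within 0.6 rad.
- rack (a joint): angle of the drill rack in rad: 0 = folded flat inside the case, about 1.5 = standing upright; starts at 1.30 to 1.60, stops at 1.72. It swings from upright down towards the case's +x. Stiff hinge (0.2 N m): it stays wherever it is left; about 2 N at the free edge moves it. While it stands up the cover cannot be shut.
- rack_hinge (a point): middle of the rack's hinge axis, in the leaf's middle plane: in the case's frame x = -60 mm, y = 0, 24 mm above the case's underside; the axis runs along the case's y. The rack is an aluminium leaf, 100 mm from hinge to free edge, 208 mm wide, 3 mm thick.
- rack_edge (a point): middle of the rack's free edge, 100 mm from the hinge, moving with it. Its x axis points from hinge to free edge, its z axis out of the drill face (to the case's front when upright, up when flat). That face has rails and 13 fixed drills, up to 10 mm off the leaf's middle plane and up to 79 mm from the hinge; from there to the free edge it is plain.
- cover (a joint): angle of the cover in rad: 0 = fully shut, 1.57 = straight up, more = leaning back away from the case; starts at 1.65 to 1.86, stops at 1.95. A grey sheet-steel shell 150 mm by 230 mm, 18 mm deep, walls 3 mm. Stiff hinge (0.34 N m): it stays wherever it is left, also half shut; about 3 N at its free edge moves it.
- cover_hinge (a point): middle of the cover's hinge axis: in the case's frame x = +75 mm, y = 0, 40 mm above the underside (level with the top of the back wall); the axis runs along the case's y.
- cover_edge (a point): middle of the cover's free edge, at the level of its outer face: 150 mm from the hinge along the cover, 18 mm outside the hinge plane, moving with it. Its x axis points from free edge to hinge, its z axis out of the outer face (up when shut, away from the case when open). When shut it is 58 mm above the bench.
- jar: bystander: closed amber glass jar with white cap, 48 mm across, 75 mm high, beside the case. Origin: centre of its underside.
- tumbler: bystander: glass tumbler 72 mm across the rim and 85 mm high holding needle files that reach 155 mm above the bench, beside the case. Origin: centre of its underside.
- bangle: bystander: copper ring 68 mm across and 8 mm high lying on the bench at the left of the case. Origin: centre of its underside.
- pliers: bystander: blue-handled pliers 155 mm long and 12 mm high, lying on the bench beyond the cover. Origin: on the bench at their pivot.

How it is judged:
By the outcome, as a careful person would: the job done as asked, in the order asked, and still so for the second after the job is handed in, with the robot touching nothing.
It also fails if it takes over 54 s, if anything falls off the work surface, if the arm or the gripper's body presses on something with over 40 N, if the wrist force passes 120 N, or if a joint passes its speed limit or range.

## Working session

There is one attempt and no reset: what is moved stays moved. The work goes in short steps, Python scripts to look and compute and a tool call to move; the robot and the scene stay as the last step left them, time stands still between calls to the robot, and variables do not carry over. Pictures are saved under pics/ and viewed, and the job is handed in when it is done.

Besides the shell and the picture viewer there is one more tool, called after "Call:" as name([rows], argument=value, ...), one row to a line, values as JSON. arm_command: Moves the arm, as the interface text tells. Its arguments: {"type":"object","properties":{"steps":{"type":"array"},"force":{"type":"number"}},"required":["steps"]}

```bash
ls; mkdir -p pics
cat > h.py <<'E'
import numpy as np, cv2
from station import ctrl
from scipy.spatial.transform import Rotation as R
def snap(n,f):
    d=ctrl.get_image(n); cv2.imwrite('pics/'+f,d['img'][:,:,::-1]); return d
def ray(d,rc):
    K=np.array(d['camera_matrix']);k=d['k1'];T=np.array(d['world_from_camera'])
    s=np.array([(rc[1]-K[0,2])/K[0,0],(rc[0]-K[1,2])/K[1,1]]);u=s.copy()
    for _ in range(20): u=s/(1+k*(u@u))
    v=T[:3,:3]@np.array([u[0],-u[1],-1]); return T[:3,3],v
def atz(d,rc,z):
    o,v=ray(d,rc); return o+v*(z-o[2])/v[2]
def proj(d,P):
    K=np.array(d['camera_matrix']);k=d['k1'];T=np.array(d['world_from_camera'])
    p=(np.atleast_2d(P)-T[:3,3])@T[:3,:3]
    u=np.c_[p[:,0]/-p[:,2],-p[:,1]/-p[:,2]]; u=u*(1+k*(u**2).sum(1,keepdims=True))
    return np.c_[u[:,1]*K[1,1]+K[1,2],u[:,0]*K[0,0]+K[0,2]]  # row,col
def tri(d1,a,d2,b):
    A=np.zeros((3,3));B=np.zeros(3)
    for o,v in(ray(d1,a),ray(d2,b)):
        v=v/np.linalg.norm(v);M=np.eye(3)-np.outer(v,v);A+=M;B+=M@o
    return np.linalg.solve(A,B)
E
python3 - <<'E'
from h import *
o=ctrl.get_obs()
print({k:np.round(v,3) for k,v in o.items()})
for n in('scene','top'):
    d=snap(n,n+'0.png'); print(n,d['shot'],np.round(d['world_from_camera'],3).tolist(),d['k1'])
    for t in('case','rack','rack_hinge','rack_edge','cover','cover_hinge','cover_edge','jar','tumbler','bangle','pliers'):
        print(t,[(np.round(b['position'],1),round(b['confidence'],2)) for b in ctrl.boxes_of(d,t)[:2]])
print(ctrl.get_obs()['t'])
E
```

```text
pics
{'t': np.float64(0.0), 'q': array([-1.438,  0.053,  1.614,  0.   ,  1.476, -0.119]), 'dq': array([ 0.001,  0.   , -0.001,  0.001, -0.001,  0.   ]), 'effort': array([-0.0000e+00, -3.9368e+01, -3.7017e+01, -0.0000e+00,  7.0000e-03,
        0.0000e+00]), 'tool_pos': array([ 0.156, -0.605,  0.23 ]), 'tool_rot': array([-0.264,  2.09 , -2.085]), 'contact_force': array([-0.363,  0.093,  0.177]), 'wrist_torque': array([-0.002, -0.005, -0.021]), 'opening': np.float64(0.085)}
scene 1 [[0.656, -0.576, 0.488, 1.203], [0.755, 0.5, -0.425, -0.38], [0.001, 0.647, 0.762, 0.999], [0.0, 0.0, 0.0, 1.0]] 0.01362604285120613
case [(array([260. , 140.1]), 0.91)]
rack [(array([239.1, 130.6]), 0.68)]
rack_hinge [(array([241., 130.]), 0.58)]
rack_edge [(array([237.6, 126. ]), 0.67)]
cover [(array([278.4, 146.4]), 0.74)]
cover_hinge [(array([276.8, 149.1]), 0.64)]
cover_edge [(array([278.5, 149.4]), 0.83)]
jar [(array([300.9,  49.3]), 0.73)]
tumbler [(array([223.5, 225.9]), 0.67)]
bangle []
pliers [(array([350.7, 189.2]), 0.83)]
top 2 [[-0.008, 0.992, -0.129, 0.46], [-0.999, -0.004, 0.036, 0.148], [0.035, 0.129, 0.991, 0.987], [0.0, 0.0, 0.0, 1.0]] -0.028596470087959135
case [(array([219.7, 406.4]), 0.73), (array([260.8, 401.1]), 0.16)]
rack [(array([260.4, 405.4]), 0.79)]
rack_hinge [(array([261. , 403.3]), 0.88), (array([189.1, 419.2]), 0.55)]
rack_edge [(array([257.9, 406. ]), 0.72)]
cover [(array([188.4, 423.2]), 0.96)]
cover_hinge [(array([191.1, 417.8]), 0.8)]
cover_edge [(array([190.3, 418.1]), 0.89), (array([218.2, 405.8]), 0.22)]
jar [(array([256.2, 482.5]), 0.95)]
tumbler [(array([215.4, 324.8]), 0.58)]
bangle [(array([254.8, 483. ]), 0.51), (array([189.9, 422.8]), 0.37)]
pliers [(array([143. , 405.4]), 0.56)]
1.2
```

View pics/scene0.png

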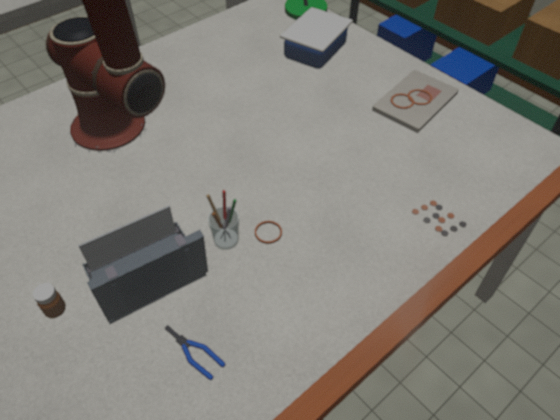

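View pics/top0.png

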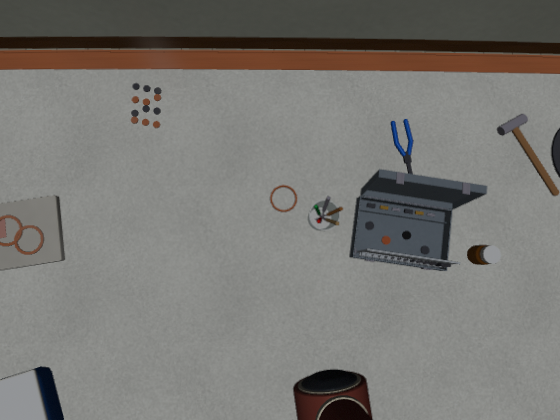

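Run:
```python
import cv2
a=cv2.imread('pics/top0.png')[150:290,310:510]; cv2.imwrite('pics/t0z.png',cv2.resize(a,None,fx=4,fy=4,interpolation=cv2.INTER_CUBIC)*1)
a=cv2.imread('pics/scene0.png')[190:330,60:260]; cv2.imwrite('pics/s0z.png',cv2.resize(a,None,fx=4,fy=4,interpolation=cv2.INTER_CUBIC))
```

```text
(no output)
```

View pics/t0z.png

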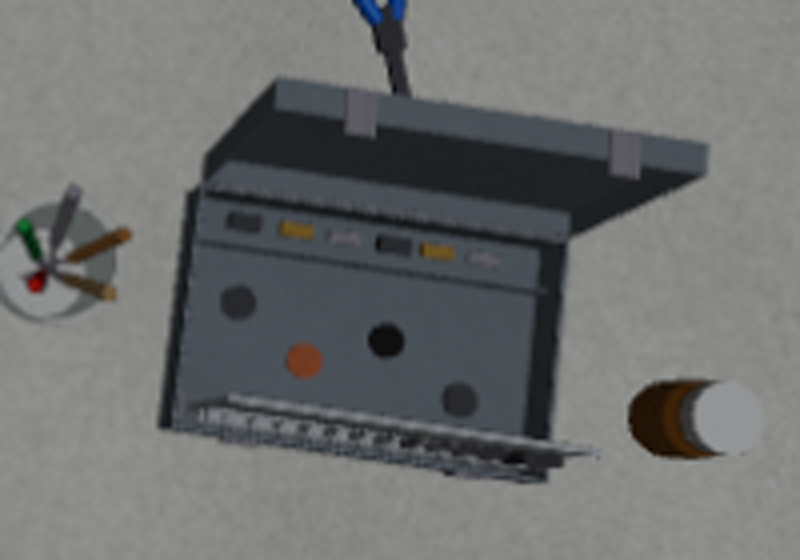

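View pics/s0z.png

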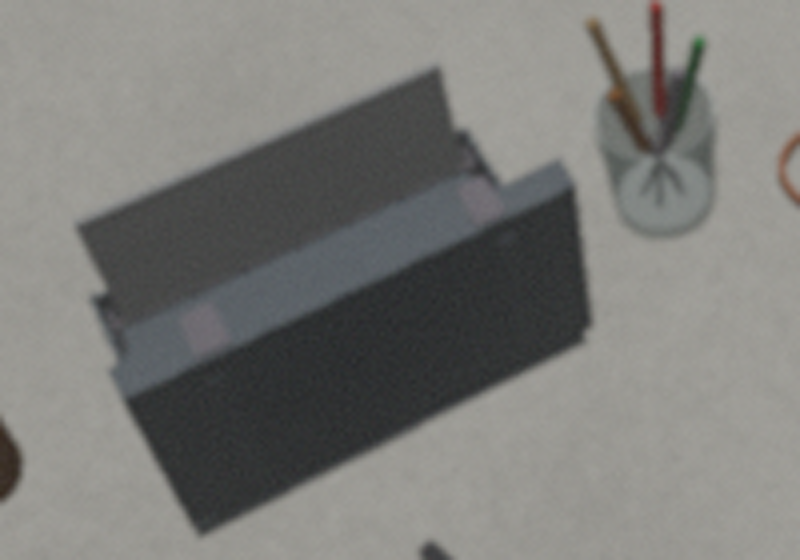

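```bash
cat >> h.py <<'E'
def model(p):
    x,y,yaw,r,c=p; Z=R.from_euler('z',yaw).as_matrix()
    W=lambda q: Z@np.array(q)+[x,y,0]
    rk=lambda L,yy,n=0: W([-.06+L*np.cos(r)-n*np.sin(r),yy,.024+L*np.sin(r)+n*np.cos(r)])
    # cover: along dir from hinge to free edge: shut -> -x; normal shut -> +z
    cv=lambda L,yy,n=0: W([.075-L*np.cos(c)+n*np.sin(c),yy,.04+L*np.sin(c)+n*np.cos(c)])
    return W,rk,cv
E
cat > fit.py <<'E'
from h import *
import pickle
from scipy.optimize import least_squares
D={n:ctrl.get_image(n) for n in('top','scene')}
pickle.dump({n:{k:v for k,v in d.items()} for n,d in D.items()},open('cams.pkl','wb'))
t=lambda c,r:(150+(r+.5)/4-.5,310+(c+.5)/4-.5); s=lambda c,r:(190+(r+.5)/4-.5,60+(c+.5)/4-.5)
def pts(p):
    W,rk,cv=model(p)
    return [('top',t(162,428),W([-.075,.115,0])),('top',t(548,482),W([-.075,-.115,0])),
    ('top',t(278,78),cv(.15,.115,.018)),('top',t(707,145),cv(.15,-.115,.018)),
    ('top',t(275,106),cv(.15,.115,0)),('top',t(703,176),cv(.15,-.115,0)),
    ('top',t(599,455),rk(.1,-.104)),('top',t(226,397),rk(.1,.104)),
    ('scene',s(127,398),cv(.15,-.115,.018)),('scene',s(572,190),cv(.15,.115,.018)),
    ('scene',s(112,372),cv(.15,-.115,0)),('scene',s(562,162),cv(.15,.115,0)),
    ('scene',s(200,535),W([.075,-.115,0])),('scene',s(585,342),W([.075,.115,0])),
    ('scene',s(80,227),rk(.1,-.104)),('scene',s(438,68),rk(.1,.104))]
def res(p):
    return np.concatenate([proj(D[n],P)[0]-m for n,m,P in pts(p)])
f=least_squares(res,[.6,-.1,-.15,1.45,1.75],loss='soft_l1')
print(np.round(f.x,4)); print(np.round(res(f.x).reshape(-1,2),1).tolist())
np.save('p.npy',f.x)
d=D['top']
for n,rc,z in(('jar',(256.2,482.5),.04),('jar',(254,491),.075),('tumbler',(218,323.5),.04),('bangle',(198,284),.004),('pliers',(143,405),.006)): print(n,np.round(atz(d,rc,z),3))
E
python3 fit.py
```

```text
[ 0.5168 -0.1879 -0.1562  1.5169  1.6791]
[[0.1, -2.3], [0.1, -8.2], [-1.2, -1.2], [-1.0, -1.0], [-0.0, -1.2], [-0.6, -0.1], [-1.5, -0.4], [-0.9, -0.1], [0.9, -2.8], [-1.0, 0.2], [-0.4, -2.5], [-0.7, -1.5], [0.9, -1.6], [0.3, -0.6], [-0.6, -3.1], [-1.1, -0.6]]
jar [ 0.458 -0.384  0.04 ]
jar [ 0.463 -0.385  0.075]
tumbler [0.553 0.002 0.04 ]
bangle [0.608 0.094 0.004]
pliers [ 0.749 -0.219  0.006]
```

```bash
cat > ov.py <<'E'
from h import *
import sys,pickle
def overlay(d,p,crop,out,f=4):
    W,rk,cv=model(p); r0,r1,c0,c1=crop
    im=cv2.resize(np.ascontiguousarray(d['img'][r0:r1,c0:c1,::-1]),None,fx=f,fy=f,interpolation=cv2.INTER_CUBIC)
    im=cv2.convertScaleAbs(im,alpha=1.4)
    def pl(P,col):
        q=proj(d,np.array(P)); q=np.c_[(q[:,1]-c0+.5)*f-.5,(q[:,0]-r0+.5)*f-.5].astype(int)
        cv2.polylines(im,[q.reshape(-1,1,2)],True,col,1)
    for z in(0,.04): pl([W([a,b,z]) for a,b in((-.075,.115),(.075,.115),(.075,-.115),(-.075,-.115))],(0,255,0))
    pl([rk(a,b) for a,b in((0,.104),(.1,.104),(.1,-.104),(0,-.104))],(0,0,255))
    for n in(0,.018): pl([cv(a,b,n) for a,b in((0,.115),(.15,.115),(.15,-.115),(0,-.115))],(255,255,0))
    cv2.imwrite('pics/'+out,im)
E
python3 - <<'E'
from ov import *
D=pickle.load(open('cams.pkl','rb'));p=np.load('p.npy')
overlay(D['top'],p,(150,290,310,510),'ov1t.png');overlay(D['scene'],p,(190,330,60,260),'ov1s.png')
E
```

```text
(no output)
```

View pics/ov1t.png

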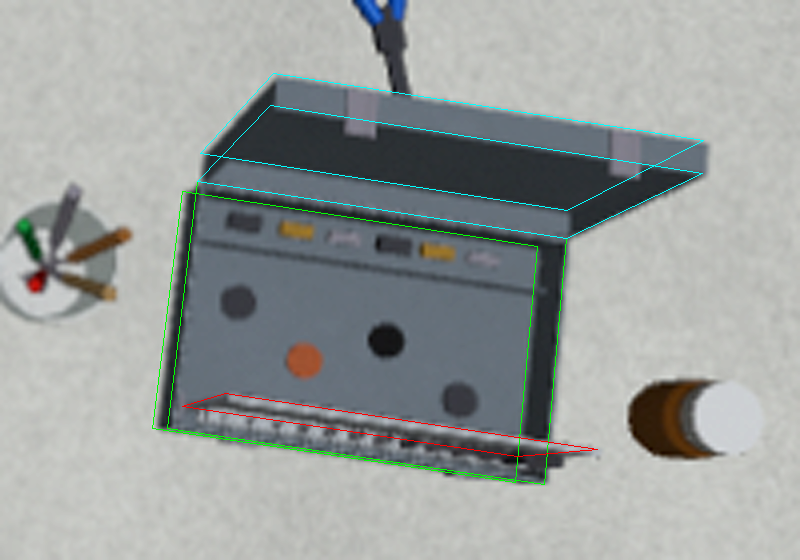

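View pics/ov1s.png

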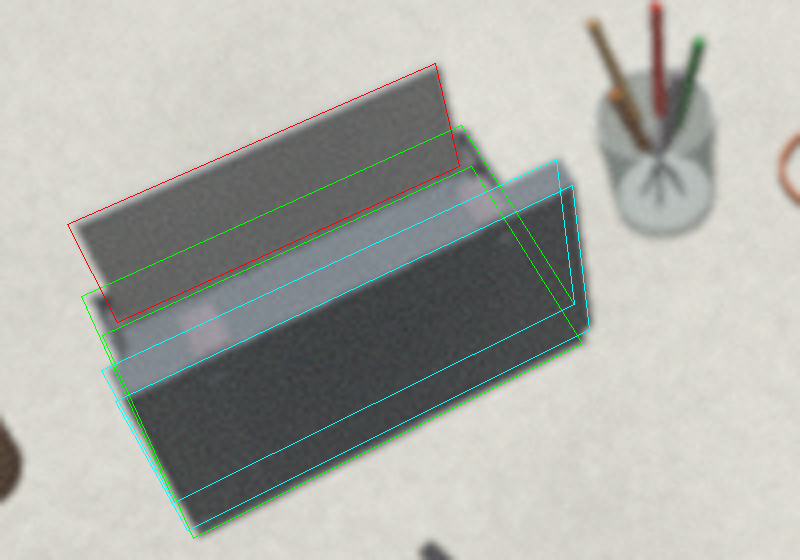

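```bash
sed -i "s/W(\[-.075,-.115,0\])/W([-.075,-.115,.04])/" fit.py; python3 fit.py
python3 - <<'E'
from h import *
p=np.load('p.npy');W,rk,cv=model(p)
for n,P in(('redge',rk(.1,0)),('rhinge',rk(0,0)),('chinge',cv(0,0)),('cedge',cv(.15,0,.018)),('FL',W([-.075,.115,0])),('FR',W([-.075,-.115,0])),('BL',W([.075,.115,0])),('BR',W([.075,-.115,0])),('cR',cv(.15,-.115,.018)),('cL',cv(.15,.115,.018))):print(n,np.round(P,3))
o=ctrl.get_obs();print(o['t'],np.round(R.from_rotvec(o['tool_rot']).as_matrix(),3).tolist())
print(np.round(ctrl.get_image('wrist')['world_from_camera'],3).tolist())
print([a for a in dir(ctrl) if a[0]!='_'])
E
```

```text
[ 0.5172 -0.1879 -0.1557  1.5206  1.6767]
[[0.0, -2.3], [0.4, -1.0], [-1.2, -1.3], [-1.1, -1.0], [-0.0, -1.3], [-0.7, -0.1], [-1.5, -0.4], [-0.9, -0.1], [0.8, -2.7], [-1.1, 0.3], [-0.4, -2.4], [-0.8, -1.4], [1.1, -1.5], [0.4, -0.5], [-0.6, -3.1], [-1.1, -0.6]]
jar [ 0.458 -0.384  0.04 ]
jar [ 0.463 -0.385  0.075]
tumbler [0.553 0.002 0.04 ]
bangle [0.608 0.094 0.004]
pliers [ 0.749 -0.219  0.006]
redge [ 0.463 -0.179  0.124]
rhinge [ 0.458 -0.179  0.024]
chinge [ 0.591 -0.2    0.04 ]
cedge [ 0.625 -0.205  0.187]
FL [ 0.461 -0.063  0.   ]
FR [ 0.425 -0.29   0.   ]
BL [ 0.609 -0.086  0.   ]
BR [ 0.573 -0.313  0.   ]
cR [ 0.607 -0.318  0.187]
cL [ 0.642 -0.091  0.187]
1.4 [[-0.968, -0.0, 0.249], [-0.249, 0.0, -0.968], [-0.0, -1.0, -0.0]]
[[0.249, 0.935, 0.252, 0.22], [-0.968, 0.241, 0.065, -0.59], [-0.0, -0.26, 0.966, 0.374], [0.0, 0.0, 0.0, 1.0]]
['MotionError', 'boxes_of', 'finish_job', 'get_image', 'get_obs']
```

```bash
cat > cmd.py <<'E'
# usage: cmd.py  x y z tilt [x y z tilt ...]  case-frame mm, tilt deg -> tool-axis shifts & turns
from h import *
import sys
p=np.load('p.npy'); Z=R.from_euler('z',p[2]); o=ctrl.get_obs()
Rc=R.from_rotvec(o['tool_rot']); t=np.array(o['tool_pos'])
base=R.from_matrix(np.array([[-1,0,0],[0,0,-1],[0,-1,0]]).T)  # cols tool x,y,z in case frame
cf=Z.inv().apply(t-[p[0],p[1],0])*1e3
cur=Z.inv()*Rc
y=cur.as_matrix()[:,1]
print('t',round(o['t'],2),'case TCP mm',np.round(cf,1),'tilt',round(np.degrees(np.arctan2(y[0],-y[2])),1),'F case',np.round(Z.inv().apply(o['contact_force']),1),'open',round(o['opening'],3),'q',np.round(o['q'],2))
a=list(map(float,sys.argv[1:]))
for i in range(0,len(a),4):
    P=Z.apply(np.array(a[i:i+3])/1e3)+[p[0],p[1],0]
    Rt=Z*base*R.from_euler('z',a[i+3],degrees=True)
    print([np.round(Rc.inv().apply(P-t),4).tolist(),np.round((Rc.inv()*Rt).as_rotvec(degrees=True),1).tolist(),0])
E
python3 cmd.py -130 0 220 0  -120 0 150 22
```

```text
t 1.45 case TCP mm [-292.4 -468.4  231.3] tilt -0.0 F case [ 0.2 -0.2 -0.2] open 0.086 q [-1.44  0.05  1.61 -0.    1.48 -0.12]
[[-0.3348, 0.0113, -0.3657], [-0.0, 23.3, 0.0], 0]
[[-0.344, 0.0813, -0.3617], [4.5, 23.1, 21.7], 0]
```

Call:
arm_command([
  [[-0.335,0.0,-0.366],[0,23.3,0],0],
  [[-0.335,0.0,-0.366],[0,23.3,0],0],
  [[-0.335,0.0,-0.366],[0,23.3,0],0],
  [[-0.335,0.0,-0.366],[0,23.3,0],0],
  [[-0.335,0.0,-0.366],[0,23.3,0],0],
], force=40)

```text
t: 1.95
tool_pos: [0.2738, -0.3829, 0.2314]
tool_rot: [-0.167, -2.14, 2.141]
contact_force: [1.1, -1.1, -0.7]
opening: 0.0124
```

```bash
python3 cmd.py -130 0 220 0  -120 0 150 22
```

```text
t 1.95 case TCP mm [-210.3 -230.4  231.4] tilt 0.0 F case [ 1.3 -0.9 -0.7] open 0.012 q [-1.11 -0.33  1.96  0.    1.51  0.62]
[[-0.0803, 0.0113, -0.2304], [-0.0, 0.0, -0.0], 0]
[[-0.0902, 0.0813, -0.2304], [-0.0, 0.0, 22.0], 0]
```

Call:
arm_command([
  [[-0.08,0.0,-0.23],[0,0,0],0],
  [[-0.08,0.0,-0.23],[0,0,0],0],
  [[-0.08,0.0,-0.23],[0,0,0],0],
  [[-0.08,0.0,-0.23],[0,0,0],0],
  [[-0.08,0.0,-0.23],[0,0,0],0],
])

```text
t: 2.45
tool_pos: [0.3891, -0.166, 0.2317]
tool_rot: [-0.169, -2.14, 2.142]
contact_force: [0.7, -0.3, -0.7]
opening: 0.0005
```

```bash
python3 cmd.py -120 0 150 22
```

```text
t 2.45 case TCP mm [-130.     1.7  231.7] tilt 0.1 F case [ 0.8 -0.2 -0.7] open 0.0 q [-0.58 -0.47  2.06  0.    1.55  1.15]
[[-0.0098, 0.0818, 0.0017], [-0.0, 0.0, 21.9], 0]
```

Call:
arm_command([
  [[-0.01,0.03,0.002],[0,0,8],0],
  [[-0.01,0.06,0.002],[0,0,16],0],
  [[-0.01,0.082,0.002],[0,0,22],0],
  [[-0.01,0.082,0.002],[0,0,22],0],
  [[-0.01,0.082,0.002],[0,0,22],0],
])

```text
t: 2.95
tool_pos: [0.3988, -0.1699, 0.1505]
tool_rot: [0.565, 2.036, -2.101]
contact_force: [0.7, -0.1, 0.2]
opening: -0.0002
```

```bash
python3 - <<'E'
from ov import *
d=snap('top','t1.png');overlay(d,np.load('p.npy'),(150,290,310,510),'ov2t.png')
E
python3 cmd.py -100 0 118 22 -80 0 116 22
```

```text
t 3.0 case TCP mm [-118.4   -1.3  152.8] tilt 22.2 F case [-0.4 -0.9  0.2] open -0.0 q [-0.7  -0.69  2.36  0.22  1.15  0.97]
[[-0.0039, 0.0392, -0.0014], [-0.2, 0.0, -0.2], 0]
[[-0.0216, 0.0486, -0.0014], [-0.2, 0.0, -0.2], 0]
```

View pics/ov2t.png

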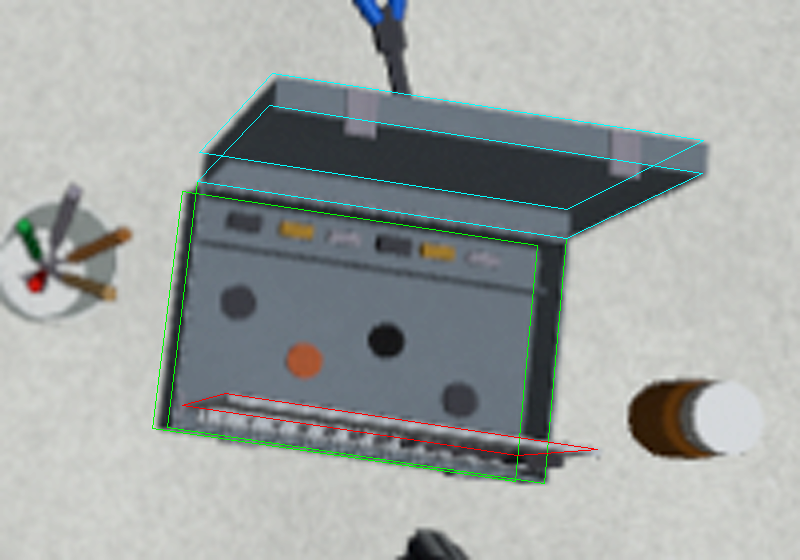

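```bash
cat > rackpath.py <<'E'
import numpy as np
for r,L in((1.5,92),(1.3,92),(1.1,93),(.9,94),(.8,94),(.7,95),(.6,95),(.5,96)):
    print(r,np.round([-60+L*np.cos(r)-1.5*np.sin(r)-10.2,24+L*np.sin(r)+1.5*np.cos(r)-4.1],1))
E
python3 rackpath.py; python3 cmd.py -95 0 112 22 -67 0 112 22 -55 0 111 22
```

```text
1.5 [-65.2 111.8]
1.3 [-47.  108.9]
1.1 [-29.4 103.5]
0.9 [-12.9  94.5]
0.8 [-5.8 88.4]
0.7 [ 1.5 82.2]
0.6 [ 7.4 74.8]
0.5 [13.3 67.2]
t 3.0 case TCP mm [-118.4   -1.3  152.8] tilt 22.2 F case [-0.4 -0.9  0.2] open -0.0 q [-0.7  -0.69  2.36  0.22  1.15  0.97]
[[-0.0062, 0.0466, -0.0014], [-0.2, 0.0, -0.2], 0]
[[-0.0321, 0.0572, -0.0014], [-0.2, 0.0, -0.2], 0]
[[-0.0429, 0.0627, -0.0014], [-0.2, 0.0, -0.2], 0]
```

Call:
arm_command([
  [[-0.003,0.025,-0.001],[0,0,0],0],
  [[-0.006,0.046,-0.001],[0,0,0],0],
  [[-0.02,0.052,-0.001],[0,0,0],0],
  [[-0.032,0.057,-0.001],[0,0,0],0],
  [[-0.038,0.06,-0.001],[0,0,0],0],
])

```text
t: 3.5
tool_pos: [0.4604, -0.1805, 0.1149]
tool_rot: [0.567, 2.028, -2.101]
contact_force: [-1.9, 0.0, 1.2]
opening: -0.0
```

```bash
python3 cmd.py -55 0 110 22 -47 0 109 22 -38 0 106 22 -29 0 103 22 -20 0 99 22
```

```text
t 3.5 case TCP mm [-57.3  -1.5 114.9] tilt 22.4 F case [-1.8 -0.3  1.2] open -0.0 q [-0.62 -0.44  2.27  0.2   0.96  1.02]
[[-0.0003, 0.0054, -0.0015], [-0.2, 0.1, -0.4], 0]
[[-0.0073, 0.0093, -0.0015], [-0.2, 0.1, -0.4], 0]
[[-0.0145, 0.0155, -0.0015], [-0.2, 0.1, -0.4], 0]
[[-0.0217, 0.0217, -0.0015], [-0.2, 0.1, -0.4], 0]
[[-0.0285, 0.0289, -0.0016], [-0.2, 0.1, -0.4], 0]
```

Call:
arm_command([
  [[-0.004,0.007,-0.001],[0,0,0],0],
  [[-0.009,0.011,-0.001],[0,0,0],0],
  [[-0.0145,0.0155,-0.001],[0,0,0],0],
  [[-0.0217,0.0217,-0.001],[0,0,0],0],
  [[-0.0285,0.029,-0.001],[0,0,0],0],
])

```text
t: 4.0
tool_pos: [0.4982, -0.1859, 0.0994]
tool_rot: [0.567, 2.027, -2.102]
contact_force: [-1.9, -0.2, 0.8]
opening: 0.0004
```

```bash
python3 cmd.py -13 0 94.5 22 -6 0 88.4 22 1.5 0 82 22 7.4 0 75 22 13.3 0 67 22
python3 - <<'E'
from ov import *
d=snap('top','t2.png');p=np.load('p.npy');p[3]=1.1;overlay(d,p,(150,290,310,510),'ov3t.png')
E
```

```text
t 4.0 case TCP mm [-19.1  -1.   99.4] tilt 22.4 F case [-1.9 -0.5  0.8] open 0.0 q [-0.58 -0.3   2.2   0.2   0.89  1.05]
[[-0.0038, 0.0068, -0.001], [-0.3, 0.2, -0.4], 0]
[[-0.008, 0.0151, -0.001], [-0.3, 0.2, -0.4], 0]
[[-0.0125, 0.0239, -0.0011], [-0.3, 0.2, -0.4], 0]
[[-0.0153, 0.0326, -0.0011], [-0.3, 0.2, -0.4], 0]
[[-0.0177, 0.0423, -0.0011], [-0.3, 0.2, -0.4], 0]
```

View pics/ov3t.png

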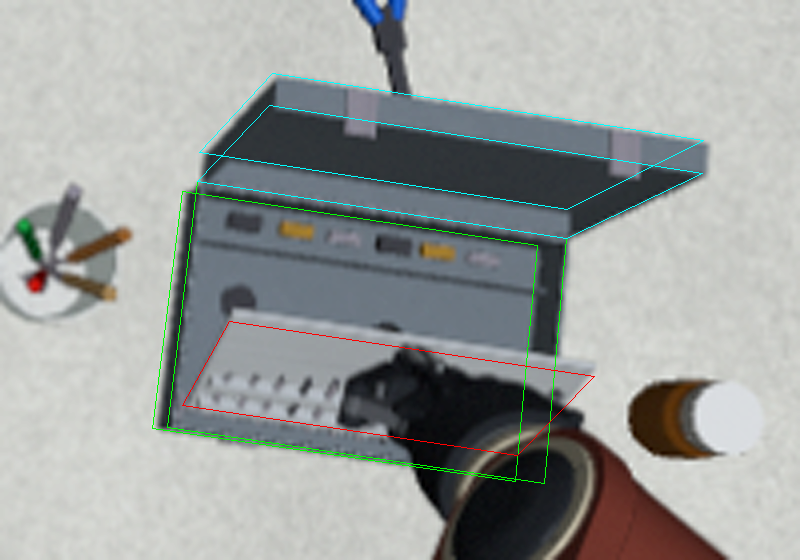

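Call:
arm_command([
  [[-0.004,0.007,-0.001],[0,0,0],0],
  [[-0.008,0.015,-0.001],[0,0,0],0],
  [[-0.0125,0.024,-0.001],[0,0,0],0],
  [[-0.0155,0.0325,-0.001],[0,0,0],0],
  [[-0.018,0.0425,-0.001],[0,0,0],0],
])

```text
t: 4.55
tool_pos: [0.5316, -0.19, 0.0657]
tool_rot: [0.567, 2.029, -2.101]
contact_force: [-2.4, -0.7, 1.0]
opening: 0.0
```

```bash
python3 cmd.py 23 0 61 22 32 0 53 22 35 0 45 22 36 0 38 22 36 0 32 22
```

```text
t 4.55 case TCP mm [14.5  0.1 65.7] tilt 22.3 F case [-2.3 -1.   1. ] open 0.0 q [-0.55 -0.15  2.14  0.2   0.8   1.07]
[[-0.0061, 0.0075, 0.0001], [-0.2, 0.1, -0.3], 0]
[[-0.0114, 0.0184, 0.0001], [-0.2, 0.1, -0.3], 0]
[[-0.0111, 0.0269, 0.0001], [-0.2, 0.1, -0.3], 0]
[[-0.0094, 0.0338, 0.0], [-0.2, 0.1, -0.3], 0]
[[-0.0071, 0.0393, 0.0], [-0.2, 0.1, -0.3], 0]
```

Call:
arm_command([
  [[-0.006,0.0075,0.0],[0,0,0],0],
  [[-0.0115,0.0185,0.0],[0,0,0],0],
  [[-0.011,0.027,0.0],[0,0,0],0],
  [[-0.0095,0.034,0.0],[0,0,0],0],
  [[-0.0085,0.036,0.0],[0,0,0],0],
])

```text
t: 5.05
tool_pos: [0.5527, -0.1932, 0.0346]
tool_rot: [0.566, 2.03, -2.101]
contact_force: [0.1, -0.2, 1.1]
opening: -0.0001
```

```bash
python3 cmd.py 36 0 32 22  36 0 30 22 36 0 28 22
python3 - <<'E'
from ov import *
d=snap('top','t3.png');p=np.load('p.npy');p[3]=0.1;overlay(d,p,(150,290,310,510),'ov4t.png')
E
```

```text
t 5.05 case TCP mm [35.8  0.3 34.6] tilt 22.3 F case [ 0.1 -0.2  1.1] open -0.0 q [-0.53 -0.04  2.1   0.2   0.73  1.07]
[[0.0009, 0.0025, 0.0002], [-0.2, 0.1, -0.3], 0]
[[0.0016, 0.0044, 0.0002], [-0.2, 0.1, -0.3], 0]
[[0.0024, 0.0062, 0.0002], [-0.2, 0.1, -0.3], 0]
```

View pics/ov4t.png

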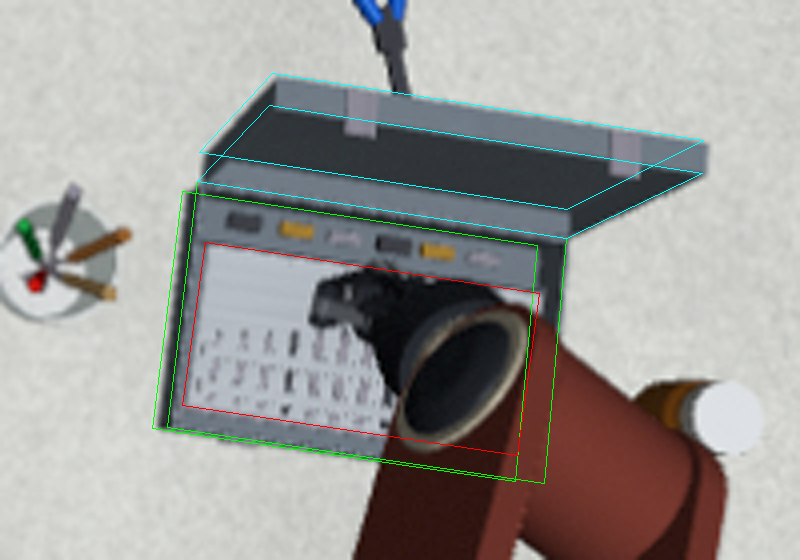

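Call:
arm_command([
  [[0.001,0.0025,0.0],[0,0,0],0],
  [[0.0015,0.0045,0.0],[0,0,0],0],
  [[0.002,0.005,0.0],[0,0,0],0],
])

```text
t: 5.4
tool_pos: [0.5525, -0.1932, 0.0293]
tool_rot: [0.567, 2.029, -2.101]
contact_force: [1.1, 0.1, -0.4]
opening: 0.0002
```

```bash
python3 cmd.py 36 0 28 22 36 0 26 22 36 0 24 22
```

```text
t 5.4 case TCP mm [35.7  0.2 29.3] tilt 22.3 F case [ 1.1  0.3 -0.4] open 0.0 q [-0.53 -0.03  2.1   0.21  0.72  1.06]
[[0.0002, 0.0013, 0.0002], [-0.2, 0.1, -0.3], 0]
[[0.0009, 0.0032, 0.0002], [-0.2, 0.1, -0.3], 0]
[[0.0017, 0.005, 0.0001], [-0.2, 0.1, -0.3], 0]
```

Call:
arm_command([
  [[0.0005,0.002,0.0],[0,0,0],0],
  [[0.001,0.0035,0.0],[0,0,0],0],
  [[0.001,0.0035,0.0],[0,0,0],0],
])

```text
t: 5.7
tool_pos: [0.5531, -0.1935, 0.0279]
tool_rot: [0.565, 2.03, -2.101]
contact_force: [-14.2, 4.9, 19.2]
opening: -0.0004
```

```bash
python3 cmd.py 36 0 24 22 36 0 22 22
```

```text
t 5.7 case TCP mm [36.3  0.  27.9] tilt 22.3 F case [-14.7   2.7  19.2] open -0.0 q [-0.53 -0.03  2.1   0.21  0.71  1.06]
[[0.0017, 0.0035, 0.0], [-0.2, 0.2, -0.3], 0]
[[0.0025, 0.0053, 0.0], [-0.2, 0.2, -0.3], 0]
```

Call:
arm_command([
  [[-0.001,-0.005,0.0],[0,0,0],0],
  [[0.0,-0.04,0.0],[0,0,0],0],
  [[0.0,-0.08,0.0],[0,0,0],0],
  [[0.0,-0.13,0.0],[0,0,0],0],
  [[0.0,-0.17,0.0],[0,0,0],0],
])

```text
t: 6.2
tool_pos: [0.4888, -0.1828, 0.1874]
tool_rot: [0.566, 2.028, -2.101]
contact_force: [1.2, -1.1, 0.8]
opening: -0.0001
```

```bash
python3 cmd.py -30 0 260 0 100 0 290 0 150 0 280 0 150 0 165 0
python3 - <<'E'
from ov import *
p=np.load('p.npy');p[3]=0
d=snap('top','t4.png');overlay(d,p,(150,290,310,510),'ov5t.png')
d=snap('scene','s4.png');overlay(d,p,(190,330,60,260),'ov5s.png')
E
```

```text
t 6.2 case TCP mm [-28.8   0.6 187.4] tilt 22.3 F case [ 1.4 -0.9  0.8] open -0.0 q [-0.58 -0.43  2.14  0.18  1.08  1.08]
[[-0.0265, -0.0676, 0.0009], [-0.2, 0.1, -22.3], 0]
[[-0.1582, -0.0459, 0.0013], [-0.2, 0.1, -22.3], 0]
[[-0.2006, -0.0177, 0.0013], [-0.2, 0.1, -22.3], 0]
[[-0.1569, 0.0887, 0.0008], [-0.2, 0.1, -22.3], 0]
```

View pics/ov5t.png

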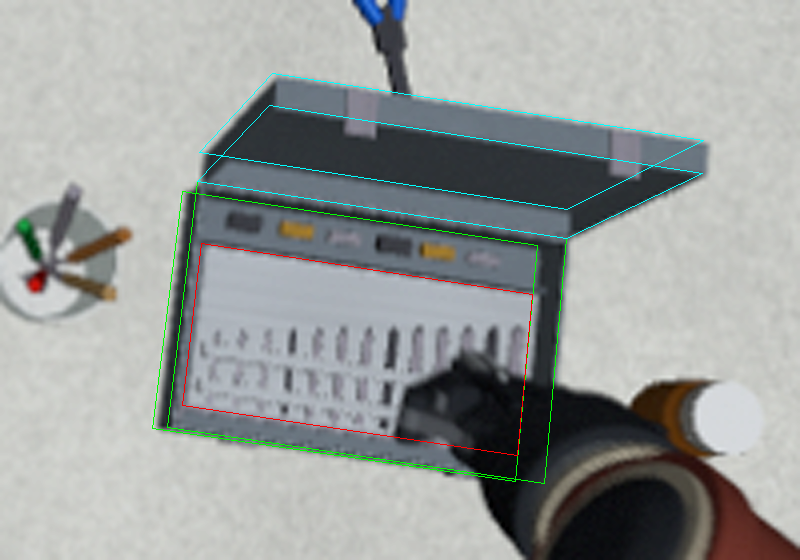

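View pics/ov5s.png

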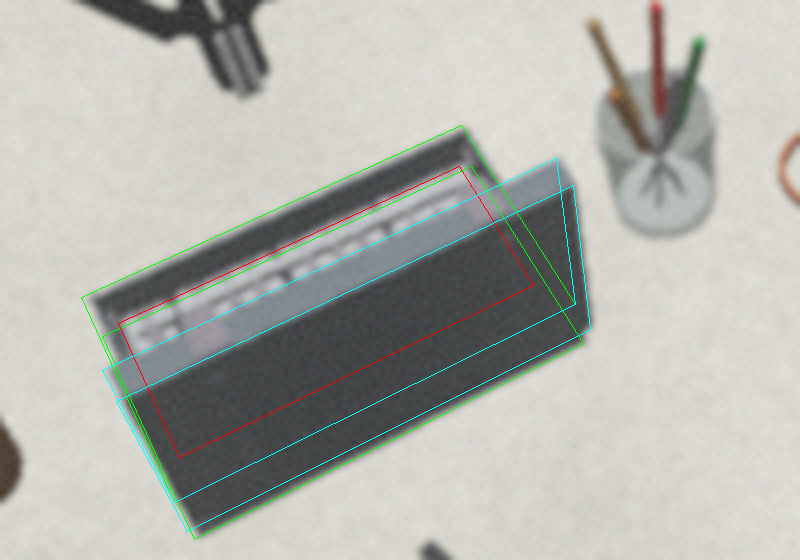

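Call:
arm_command([
  [[-0.01,-0.04,0.0],[0,0,-8],0],
  [[-0.02,-0.08,0.0],[0,0,-16],0],
  [[-0.06,-0.08,0.0],[0,0,-22],0],
  [[-0.11,-0.065,0.0],[0,0,-22],0],
  [[-0.158,-0.046,0.001],[0,0,-22],0],
])

```text
t: 6.8
tool_pos: [0.6162, -0.2039, 0.2977]
tool_rot: [-0.184, -2.137, 2.161]
contact_force: [-0.9, -0.1, 0.4]
opening: -0.0002
```

```bash
python3 cmd.py 155 0 285 0 155 0 165 0
```

```text
t 6.8 case TCP mm [100.3  -0.5 297.7] tilt 1.0 F case [-0.8 -0.2  0.4] open -0.0 q [-0.43  0.07  1.49 -0.    1.57  1.29]
[[-0.0545, 0.0136, -0.0006], [-0.6, 0.1, -1.0], 0]
[[-0.0523, 0.1336, -0.0017], [-0.6, 0.1, -1.0], 0]
```

Call:
arm_command([
  [[-0.035,0.005,0.0],[-0.6,0,-1],0],
  [[-0.053,0.02,0.0],[-0.6,0,-1],0],
  [[-0.053,0.06,-0.001],[-0.6,0,-1],0],
  [[-0.053,0.1,-0.002],[-0.6,0,-1],0],
  [[-0.052,0.1335,-0.002],[-0.6,0,-1],0],
])

```text
t: 7.3
tool_pos: [0.6692, -0.211, 0.1608]
tool_rot: [-0.162, -2.142, 2.138]
contact_force: [-0.2, 0.4, 0.1]
opening: -0.0002
```

```bash
cat > covpath.py <<'E'
import numpy as np
# leading corner (-11 mm x, tip z) on outer face at L from hinge
for c in np.arange(1.6,-.01,-.1):
    L=138
    print(round(c,1),np.round([75-L*np.cos(c)+18*np.sin(c)+11,40+L*np.sin(c)+18*np.cos(c)],1))
E
python3 covpath.py; python3 cmd.py 120 0 172 0 108 0 174 0 94 0 176 0
```

```text
1.6 [108.  177.4]
1.5 [ 94.2 178.9]
1.4 [ 80.3 179.1]
1.3 [ 66.4 177.8]
1.2 [ 52.8 175.1]
1.1 [ 39.4 171.2]
1.0 [ 26.6 165.8]
0.9 [ 14.3 159.3]
0.8 [  2.8 151.5]
0.7 [ -8.  142.7]
0.6 [-17.7 132.8]
0.5 [-26.5 122. ]
0.4 [-34.1 110.3]
0.3 [-40.5  98. ]
0.2 [-45.7  85.1]
0.1 [-49.5  71.7]
-0.0 [-52.  58.]
t 7.3 case TCP mm [153.7   0.7 160.8] tilt -0.2 F case [-0.2  0.3  0.1] open -0.0 q [-0.41  0.28  1.48  0.    1.39  1.31]
[[0.0338, -0.0111, 0.0007], [0.1, 0.1, 0.2], 0]
[[0.0458, -0.013, 0.0006], [0.1, 0.1, 0.2], 0]
[[0.0598, -0.015, 0.0006], [0.1, 0.1, 0.2], 0]
```

Call:
arm_command([
  [[0.02,-0.008,0.0],[0,0,0],0],
  [[0.034,-0.011,0.0],[0,0,0],0],
  [[0.04,-0.013,0.0],[0,0,0],0],
  [[0.046,-0.014,0.0],[0,0,0],0],
  [[0.053,-0.015,0.0],[0,0,0],0],
])

```text
t: 7.8
tool_pos: [0.6171, -0.2029, 0.176]
tool_rot: [-0.163, -2.142, 2.139]
contact_force: [3.0, -0.6, -2.0]
opening: -0.0001
```

```bash
python3 cmd.py 94 0 178 0 87 0 178.5 0 80 0 178 0 73 0 178 0 66 0 177 0
```

```text
t 7.8 case TCP mm [101.    0.6 176. ] tilt -0.1 F case [ 3.  -0.2 -2. ] open -0.0 q [-0.43  0.15  1.6   0.    1.39  1.29]
[[0.007, -0.002, 0.0006], [0.1, 0.1, 0.1], 0]
[[0.014, -0.0025, 0.0006], [0.1, 0.1, 0.1], 0]
[[0.021, -0.002, 0.0006], [0.1, 0.1, 0.1], 0]
[[0.028, -0.002, 0.0005], [0.1, 0.1, 0.1], 0]
[[0.035, -0.0009, 0.0005], [0.1, 0.1, 0.1], 0]
```

Contact at 3 N, as expected. Continue along the arc.

Call:
arm_command([
  [[0.007,-0.001,0.0],[0,0,0],0],
  [[0.014,-0.001,0.0],[0,0,0],0],
  [[0.021,-0.001,0.0],[0,0,0],0],
  [[0.028,-0.0005,0.0],[0,0,0],0],
  [[0.035,0.0,0.0],[0,0,0],0],
])

```text
t: 8.3
tool_pos: [0.582, -0.1975, 0.1761]
tool_rot: [-0.163, -2.142, 2.139]
contact_force: [2.5, -0.4, -0.2]
opening: -0.0001
```

```bash
python3 cmd.py 59 0 175 0 52 0 174 0 46 0 172 0 39 0 170 0 32 0 167 0
python3 - <<'E'
from ov import *
p=np.load('p.npy');p[3]=0;p[4]=1.3
d=snap('scene','s5.png');overlay(d,p,(190,330,60,260),'ov6s.png')
E
```

```text
t 8.3 case TCP mm [ 65.5   0.6 176.1] tilt -0.1 F case [ 2.6  0.  -0.2] open -0.0 q [-0.45  0.07  1.69  0.    1.39  1.28]
[[0.0065, 0.0011, 0.0006], [0.1, 0.1, 0.1], 0]
[[0.0135, 0.0022, 0.0006], [0.1, 0.1, 0.1], 0]
[[0.0195, 0.0042, 0.0005], [0.1, 0.1, 0.1], 0]
[[0.0265, 0.0062, 0.0005], [0.1, 0.1, 0.1], 0]
[[0.0335, 0.0092, 0.0005], [0.1, 0.1, 0.1], 0]
```

View pics/ov6s.png

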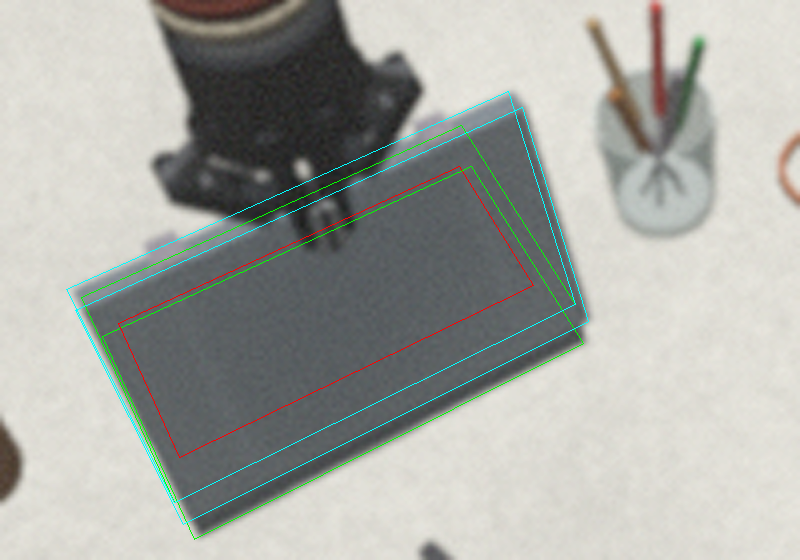

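Call:
arm_command([
  [[0.0065,0.0015,0.0005],[0,0,0],0],
  [[0.0135,0.003,0.0005],[0,0,0],0],
  [[0.0195,0.005,0.0005],[0,0,0],0],
  [[0.0265,0.007,0.0005],[0,0,0],0],
  [[0.0335,0.01,0.0005],[0,0,0],0],
])

```text
t: 8.85
tool_pos: [0.5473, -0.1925, 0.1661]
tool_rot: [-0.161, -2.142, 2.138]
contact_force: [1.5, 1.1, 0.5]
opening: -0.0001
```

```bash
python3 cmd.py 26 0 165 0 20 0 162 0 14 0 158.5 0 8 0 155 0 2.5 0 151 0
```

```text
t 8.85 case TCP mm [3.050e+01 1.000e-01 1.661e+02] tilt -0.2 F case [1.3 1.3 0.5] open -0.0 q [-0.47 -0.    1.78  0.    1.37  1.26]
[[0.0045, 0.0011, 0.0001], [0.1, 0.1, 0.2], 0]
[[0.0104, 0.0042, 0.0001], [0.1, 0.1, 0.2], 0]
[[0.0164, 0.0077, 0.0], [0.1, 0.1, 0.2], 0]
[[0.0224, 0.0112, 0.0], [0.1, 0.1, 0.2], 0]
[[0.0279, 0.0152, 0.0], [0.1, 0.1, 0.2], 0]
```

Call:
arm_command([
  [[0.005,0.002,0.0],[0,0,0],0],
  [[0.0105,0.005,0.0],[0,0,0],0],
  [[0.0165,0.0085,0.0],[0,0,0],0],
  [[0.0225,0.012,0.0],[0,0,0],0],
  [[0.028,0.0155,0.0],[0,0,0],0],
])

```text
t: 9.35
tool_pos: [0.519, -0.1883, 0.1502]
tool_rot: [-0.161, -2.141, 2.138]
contact_force: [0.7, -0.0, -1.0]
opening: 0.0002
```

```bash
python3 cmd.py -3 0 146.5 0 -8 0 142 0 -13 0 137 0 -18 0 132 0 -22 0 127 0
```

```text
t 9.35 case TCP mm [ 1.800e+00 -1.000e-01  1.502e+02] tilt -0.2 F case [ 0.7  0.1 -1. ] open 0.0 q [-0.48 -0.05  1.86 -0.    1.34  1.24]
[[0.0048, 0.0037, -0.0001], [0.1, 0.1, 0.2], 0]
[[0.0098, 0.0082, -0.0001], [0.1, 0.1, 0.2], 0]
[[0.0148, 0.0132, -0.0001], [0.1, 0.1, 0.2], 0]
[[0.0198, 0.0183, -0.0001], [0.1, 0.1, 0.2], 0]
[[0.0237, 0.0233, -0.0001], [0.1, 0.1, 0.2], 0]
```

Call:
arm_command([
  [[0.005,0.004,0.0],[0,0,0],0],
  [[0.01,0.0085,0.0],[0,0,0],0],
  [[0.015,0.0135,0.0],[0,0,0],0],
  [[0.02,0.0185,0.0],[0,0,0],0],
  [[0.024,0.0235,0.0],[0,0,0],0],
])

```text
t: 9.85
tool_pos: [0.4946, -0.1845, 0.1263]
tool_rot: [-0.16, -2.141, 2.138]
contact_force: [-0.4, 0.5, 1.8]
opening: 0.0002
```

```bash
python3 cmd.py -26.5 0 122 0 -31 0 116 0 -34 0 110 0 -38 0 104 0 -41 0 98 0;  python3 - <<'E'
from ov import *
p=np.load('p.npy');p[3]=0;p[4]=.55
d=snap('scene','s7.png');overlay(d,p,(190,330,60,260),'ov7s.png')
E
```

```text
t 9.85 case TCP mm [-22.9  -0.2 126.3] tilt -0.2 F case [-0.5  0.5  1.8] open 0.0 q [-0.5  -0.09  1.93 -0.    1.3   1.23]
[[0.0036, 0.0043, -0.0002], [0.1, 0.1, 0.2], 0]
[[0.0081, 0.0103, -0.0002], [0.1, 0.1, 0.2], 0]
[[0.011, 0.0163, -0.0002], [0.1, 0.1, 0.2], 0]
[[0.015, 0.0223, -0.0002], [0.1, 0.1, 0.2], 0]
[[0.018, 0.0283, -0.0002], [0.1, 0.1, 0.2], 0]
```

View pics/ov7s.png

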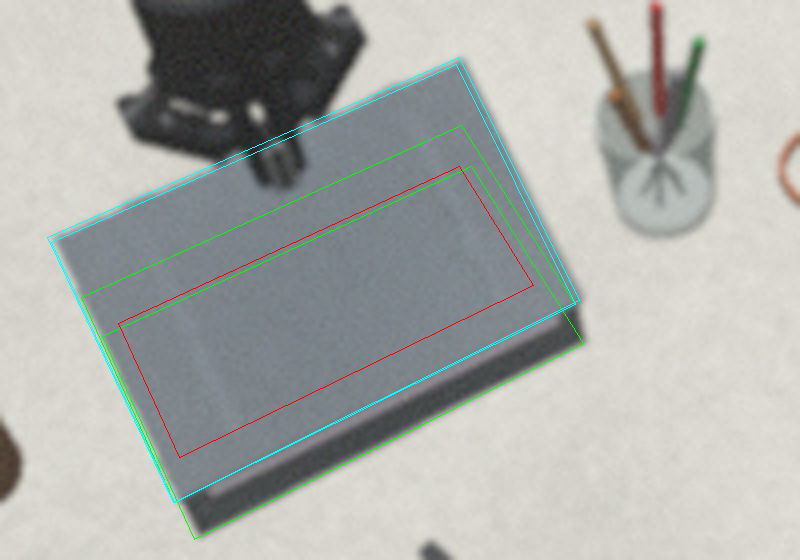

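Following well (cover ≈ 0.55, case in place).

Call:
arm_command([
  [[0.004,0.005,0.0],[0,0,0],0],
  [[0.008,0.0105,0.0],[0,0,0],0],
  [[0.012,0.0165,0.0],[0,0,0],0],
  [[0.0155,0.0225,0.0],[0,0,0],0],
  [[0.0185,0.0285,0.0],[0,0,0],0],
])

```text
t: 10.4
tool_pos: [0.4749, -0.1813, 0.0962]
tool_rot: [-0.158, -2.14, 2.137]
contact_force: [0.5, -0.5, 1.0]
opening: 0.0002
```

```bash
python3 cmd.py -43.5 0 91.5 0 -46 0 85 0 -48 0 78 0 -50 0 71 0 -51 0 65 0
```

```text
t 10.4 case TCP mm [-42.9  -0.1  96.2] tilt -0.4 F case [ 0.6 -0.4  1. ] open 0.0 q [-0.51 -0.1   2.   -0.    1.25  1.21]
[[0.0006, 0.0047, -0.0001], [0.1, 0.1, 0.4], 0]
[[0.0031, 0.0112, -0.0001], [0.1, 0.1, 0.4], 0]
[[0.005, 0.0182, -0.0001], [0.1, 0.1, 0.4], 0]
[[0.007, 0.0252, -0.0001], [0.1, 0.1, 0.4], 0]
[[0.0079, 0.0312, -0.0001], [0.1, 0.1, 0.4], 0]
```

Call:
arm_command([
  [[0.001,0.005,0.0],[0,0,0.2],0],
  [[0.003,0.0115,0.0],[0,0,0.4],0],
  [[0.005,0.0185,0.0],[0,0,0.4],0],
  [[0.007,0.0255,0.0],[0,0,0.4],0],
  [[0.008,0.0315,0.0],[0,0,0.4],0],
])

```text
t: 10.9
tool_pos: [0.4663, -0.18, 0.0639]
tool_rot: [-0.165, -2.143, 2.14]
contact_force: [-1.4, -0.0, 1.2]
opening: 0.0002
```

```bash
python3 cmd.py -52 0 61 0 -52 0 59 0 -52 0 57 0;  python3 - <<'E'
from ov import *
p=np.load('p.npy');p[3]=0;p[4]=.05
d=snap('scene','s8.png');overlay(d,p,(190,330,60,260),'ov8s.png')
E
```

```text
t 10.9 case TCP mm [-51.5  -0.1  63.9] tilt -0.0 F case [-1.4 -0.3  1.2] open 0.0 q [-0.52 -0.08  2.04  0.    1.18  1.21]
[[0.0005, 0.0029, -0.0001], [0.1, 0.1, 0.0], 0]
[[0.0005, 0.0049, -0.0001], [0.1, 0.1, 0.0], 0]
[[0.0005, 0.0069, -0.0001], [0.1, 0.1, 0.0], 0]
```

View pics/ov8s.png

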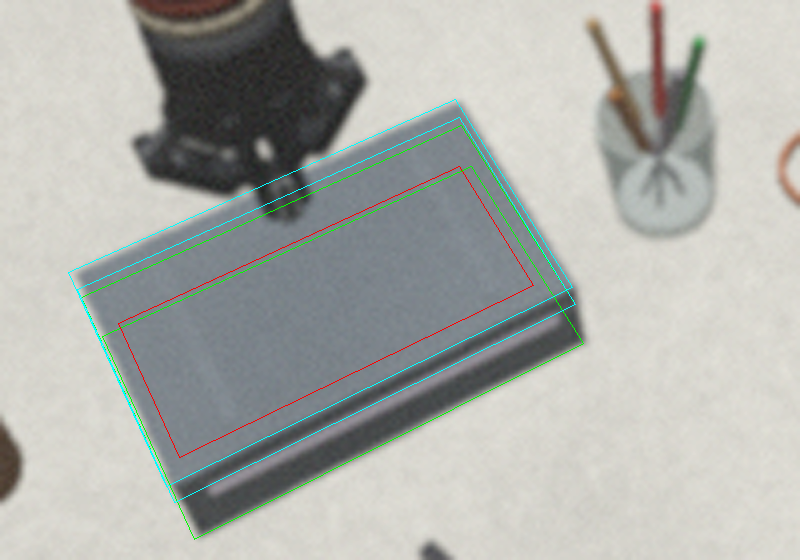

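Nearly shut (≈0.04 rad). Press down gently.

Call:
arm_command([
  [[0.0005,0.003,0.0],[0,0,0],0],
  [[0.0005,0.005,0.0],[0,0,0],0],
  [[0.0005,0.0055,0.0],[0,0,0],0],
])

```text
t: 11.25
tool_pos: [0.4651, -0.1795, 0.058]
tool_rot: [-0.162, -2.143, 2.138]
contact_force: [-3.4, 2.3, 8.4]
opening: -0.0
```

```bash
python3 cmd.py -52 0 57 0
```

```text
t 11.25 case TCP mm [-52.8   0.2  58. ] tilt -0.1 F case [-3.7  1.8  8.4] open -0.0 q [-0.52 -0.07  2.04  0.    1.17  1.21]
[[-0.0008, 0.001, 0.0002], [0.1, 0.1, 0.1], 0]
```

Call:
arm_command([
  [[0.0,0.001,0.0],[0,0,0],0],
  [[0.0,0.0015,0.0],[0,0,0],0],
  [[0.0,0.0015,0.0],[0,0,0],0],
])

```text
t: 11.55
tool_pos: [0.4651, -0.1795, 0.058]
tool_rot: [-0.161, -2.143, 2.137]
contact_force: [-6.0, 1.9, 9.9]
opening: 0.0004
```

```bash
python3 cmd.py -52 0 57 0
```

```text
t 11.55 case TCP mm [-52.8   0.2  58. ] tilt -0.2 F case [-6.3  0.9  9.9] open 0.0 q [-0.52 -0.07  2.04  0.    1.17  1.21]
[[-0.0008, 0.001, 0.0002], [0.1, 0.1, 0.2], 0]
```

Call:
arm_command([
  [[-0.001,0.0025,0.0],[0,0,0],0],
  [[-0.001,0.0025,0.0],[0,0,0],0],
])

```text
t: 11.75
tool_pos: [0.4652, -0.1795, 0.0578]
tool_rot: [-0.154, -2.142, 2.134]
contact_force: [-12.7, 4.8, 19.5]
opening: 0.0003
```

Call:
arm_command([
  [[0.0,-0.02,0.0],[0,0,0],0],
  [[0.0,-0.06,0.0],[0,0,0],0],
  [[0.0,-0.11,0.0],[0,0,0],0],
  [[0.03,-0.15,0.0],[0,0,0],0],
  [[0.06,-0.18,0.0],[0,0,0],0],
])

```text
t: 12.25
tool_pos: [0.4077, -0.1714, 0.2418]
tool_rot: [-0.157, -2.142, 2.138]
contact_force: [0.5, -0.9, 0.5]
opening: 0.0002
```

```bash
python3 cmd.py;  python3 - <<'E'
from ov import *
p=np.load('p.npy');p[3]=0;p[4]=0
d=snap('scene','s9.png');overlay(d,p,(190,330,60,260),'ov9s.png')
d=snap('top','t9.png');overlay(d,p,(150,290,310,510),'ov9t.png')
E
```

```text
t 12.25 case TCP mm [-110.8   -0.7  241.8] tilt -0.3 F case [ 0.6 -0.8  0.5] open 0.0 q [-0.57 -0.41  2.   -0.    1.56  1.16]
```

View pics/ov9s.png

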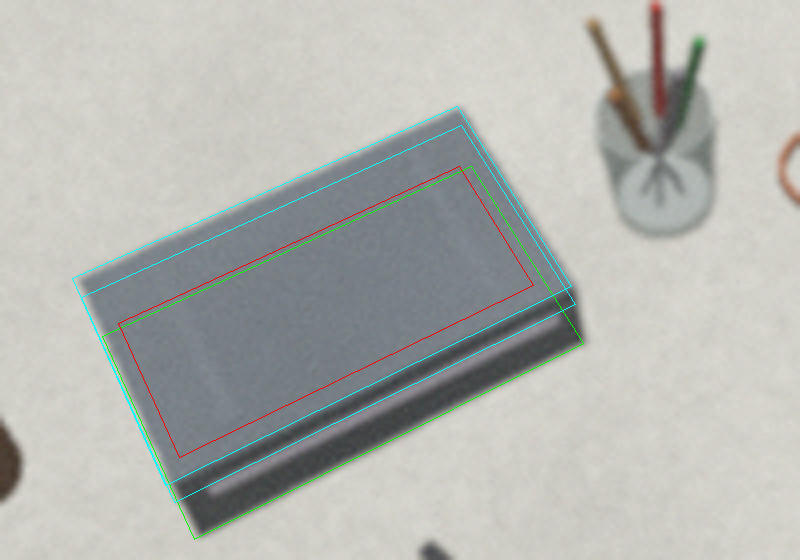

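View pics/ov9t.png

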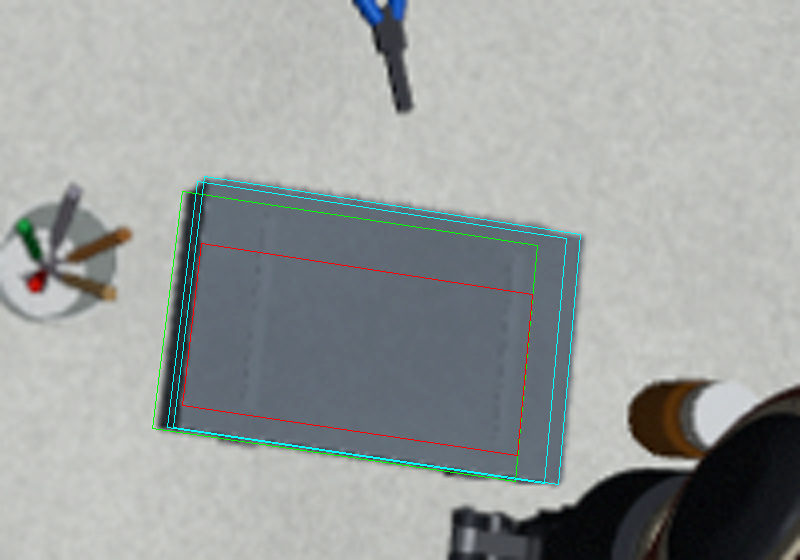

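View pics/s9.png

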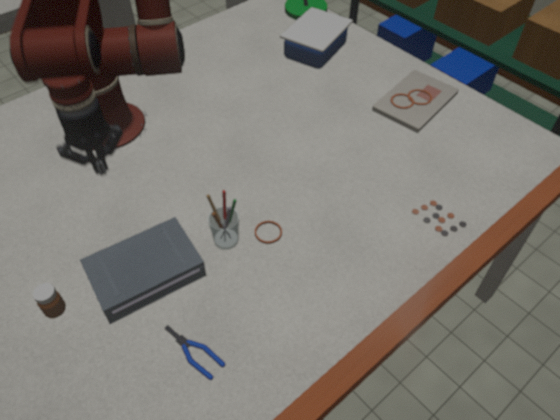

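The case is shut. The cover outline matches angle 0 in both views, the case outline has not shifted, and the jar, tumbler, bangle and pliers stand at their original pixels. The robot is clear of everything, so I am handing in.

```bash
python3 -c "
from station import ctrl
print(ctrl.finish_job())"
```

```text
the job is handed in; nothing more can be done
None
```

I closed the drill index as asked and handed the job in at about 12.4 s of the 54 s allowed. No verdict came back.

- **Rack:** with the fingers shut, I pushed the upright rack (found at about 1.52 rad) over towards the cover and pressed it down to a firm stop at about 19 N. The pictures from above and behind then showed it lying flat.
- **Cover:** I went over and behind it, swung it from about 1.68 rad down its arc, and pressed it shut. It met a hard stop at 58 mm above the bench, the stated shut height. The last press peaked at about 20 N vertically, 24 N in all.
- **Last checks:** with the robot clear, the shut-cover outline matched both pictures to about a pixel and the case outline had not moved. The jar, tumbler, bangle and pliers were where they started in the pictures.
- **Sideways force:** both final presses also pushed sideways on the case, about 15 N for the rack and 13 N for the cover. I saw no movement from either.
- **Not measured:** contact on the arm or gripper body cannot be read directly. The wrist passed above the jar, and the jar did not move.
- **Checks that disagreed:** in the first picture from above, the network put the bangle on the jar, so I took its place from the picture by eye. My first fit of the case had one corner wrong by 8 pixels, which I fixed before moving the arm.

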